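# Swing out the folding hook, pin it and hang the tool caddy

## Robot

A 6-joint arm with a two-finger parallel gripper is mounted at the origin on the work surface. World frame = base frame: x ahead of the robot, y to its left, z up, the work surface at z = 0. Lengths are in m, angles in rad, forces in N, time in s.
With the tool pointing down it reaches from about 0.325 to 0.9 m from the base axis. Payload 6.1 kg.
Tool frame: the origin (TCP) lies at the very end of the fingers, on their centre line; the grasp point (between the pads) lies 19 mm behind it; z points along the fingers, y is the line along which they close (so a half turn about z gives the same grasp; the last joint's range is limited). The gripper opens to 85 mm and grips with 20 to 120 N. Pads are 22 mm wide; open, the fingers measure 114 mm over their backs; the gripper's body (76 mm by 85 mm) begins 54 mm behind the grasp point. The pads swing forward as they close: fully open they stand 13 mm farther back than shut.
Start: joints at [1.079, 0.22, 1.526, -0, 1.395, -0.126], TCP at [0.224, 0.584, 0.231] pointing down, gripper open.
Joint ranges: [-2.98, 2.98], [-0.91, 2.08], [0.09, 2.57], [-1.24, 4.39], [0.2, 2.65], [-2.68, 2.68]. Speed limits (rad/s): [2.57, 2.57, 3.01, 3.14, 3.14, 3.14].

## Interface

Orientations are given as a rotation vector (axis times angle).
In Python, from workcell import robot, optics gives the robot as it stands.
- The arm moves only by the shell command python3 -m handwheel 'ROWS'. ROWS is text: rows parted by semicolons, each of 7 numbers parted by spaces: the shift along the tool's x, y, z in cm, then the turn, a rotation vector about the tool's x, y, z in degrees, then the opening in per cent of the stroke, from 0 (shut) to 100 (fully open). In form: tx ty tz ax ay az grip; .... A call has 1 to 20 rows; each row shifts and turns the commanded pose from where the row before left it, along the tool's axes as they then stand; what a row does not reach is not made up. A row lasts 1/12 s, in which the tool goes at most 41.7 mm and 7.16 degrees, less where a joint would pass 70% of its speed; a pose out of reach is approached as far as the arm can. A call is refused whole if a number of a shift passes 4.17 or a number of a turn 7.16, either way. A call with a gripper value outside its range is refused whole. The fingers move at their own pace and stop on an object; the grip force is fixed at half the most. Time passes only in rows, so rows that do not move let the fingers close. It gives the time, the measured TCP pose, the force, the opening and the grip force at its end, in the units of the state.
- robot.read_state(): the state, without advancing time (a new reading comes with each control period).
- optics.camera(name): name is "scene" or "top" or "wrist"; returns (picture, depth): 420x560x3 uint8, blue, green, red; 420x560 float32, m along the optical axis (not along the pixel's ray), 0 where there is no reading.
- optics.camera_info(name): a dict with "intrinsics" (3x3 intrinsics, pixels), "position" and "attitude" of the camera in the world; the wrist camera has in their place "hand_eye" (4x4, takes a point from camera to tool coordinates, whose origin is the TCP and whose axes are the flange's). Camera axes: x right, y down, z forward; pixel columns grow to the right and rows downward; lengths in m; the calibration is good to about 2 mm. A picture is of the moment at which its call begins: read the wrist's pose just before it. camera_info takes no time and is no camera call.
- robot.finish_job(): hands the job in; it is judged then, once.
Trained networks look in the newest picture that a camera, given by its name, has taken for a name from the list of things; names that differ only in an ending like _2 or _b are one class to them, and where a whole thing is asked for, a point or a joint stands for the part that bears it (a point fixed in the world has none). Each returns a list of dicts, best first, with "p" (0 to 1); they miss things now and then, are a little off and sometimes report something else, mostly with a low value. They report only what shows in the picture. A call takes as long as a camera call. They do not tell look-alikes from the thing itself.
- optics.trace(name, camera): "pixels" (420x560 bool, what is visible of it) and "bbox" ([left, top, right, bottom] in pixels, round what is visible of it).
The state is a dict: "t": time; "qpos": joint angles; "dq": joint speeds; "joint_efforts": joint torques, N m; "tcp_pos": TCP position; "tool_rot": TCP orientation; "contact_force": force on the tool from outside, world axes, zero at the start; "torque": the same for the moment, N m; "width": finger opening in m; "finger_force": force on a finger pad.
Only numpy, scipy, OpenCV 4.12 (cv2) and the standard library are available. Lean on these libraries where they do the work, as an engineer would, in place of code of your own. Each camera call takes 0.05 s, during which the arm holds its last target. There are 200 camera calls.

## Task

Swing the folding hook out from the face of the tool board until it stands straight out under the bracket. Then lock it with the large-headed pin: put the pin through the bracket and the hook, work pin and hook sideways by feel until the hidden hole of the keeper strip below lines up, and push the pin down until its head sits on the bracket. Then, keeping it upright, hang the tool caddy on the locked hook by its steel bail, and leave everything else on the bench where it is.

Things in the scene. Friction and masses are not known exactly. Their poses are not given: they have to be found in the camera images.
- rack: Fixed upright wooden tool board, 250 mm long (own x), 18 mm thick (own y), 200 mm high, with a folding hook near its top. Origin: centre of its underside, on the bench; z up; own +y points out of the front face, which carries the hook. Two feet 16 mm high at own x = -95 and 95 mm reach to own y = 55 and -95 mm. Two knives are fixed flat on the face below the hook.
- hinge (a point): On the vertical hinge axis of the folding hook, level with the top of the hook's bar: own x = 60, y = 31, z = 190 mm of the rack. Axes as the rack's.
- lock (a point): Centre of the slot in the steel bracket plate, at its top face (plate 64 mm wide, 6 mm thick, top 200 mm up, reaching own y = 99 mm): own x = 60, y = 76 mm of the rack; axes as the rack's. The slot is 38 mm (own x) by 18 mm (own y). With joint hook at 1.571 the hook's hole (16.5 mm, 45 mm from the hinge axis) lies under its centre, the hook's top 10 mm below this point; hook 12 mm thick.
- keeper_mid (a point): Middle of the range of the keeper, a fixed 8 mm steel strip hidden under the hook, its top 26 mm below lock and 4 mm under the hook. Its one hole (16.5 mm in own x, 18 in own y) lies anywhere from -9 to +9 mm from this point along the rack's own x, which no reading tells: feel for it, the pin standing in the hook's hole and pushed sidewise with the hook until it drops in. Axes as the rack's.
- hook (a joint): Angle of the steel hook, rad. 0: folded along the board, pointing to the rack's own -x, its bar's axis 22 mm off the face. Grows as it swings out: 1.571 is straight out (own +y), holes in line; no stop there, it goes on to 2.1. Stiff hinge (0.15 N m), stays where it is left. Bar 12 x 12 mm, top 190 mm up; a plate 36 mm wide with the lock hole from 22 to 68 mm from the axis.
- hook_tip (a point): Centre of the top of the hook's upturned end, a round upright finger 14 mm thick, 150 mm from the hinge axis, rising from the bar to 235 mm, so 35 mm above the board's top edge: it can be pushed outward from behind, over that edge.
- hook_seat (a point): Point on the top of the hook's bar, 105 mm from the hinge axis, where the caddy should hang (between the bracket's edge, 68 mm from the axis, and the upturned end). Its own -x points along the bar to the upturned end, z up.
- pin: Loose steel locking pin, standing in the wooden block: the one with the large head. Shank 14 mm thick and 52 mm long with a 7 mm tapered foot (10 mm at its end), then a square head, 28 x 28 mm (sides along own x and y) and 44 mm high; 96 mm in all. Origin: centre of the foot's end; own z up along the pin. 120 g.
- pin_seat (a point): Centre of the underside of the pin's head, 52 mm above the foot; it comes to rest on the bracket plate.
- block: Fixed wooden block, 52 x 176 x 45 mm, with three square holes (17 mm, 35 mm deep, at own y = -55, 0 and 55 mm) in which the pin, the rod and the stub stand, in any order, loosely. Origin: centre of its underside.
- caddy: Loose tool caddy, an open wooden box 120 (own x) x 70 (own y) x 50 mm high, 0.25 to 0.5 kg. Fixed steel bail of 10 mm bar in its own x-z plane: uprights at own x = -55 and 55 mm up to 115 mm, sloping to a peak in the middle (underside 130 mm up). A round wooden grip 24 mm thick stands on the peak from 138 to 188 mm up. Origin: centre of the underside; z up.
- caddy_bar (a point): Underside of the peak of the caddy's bail, 130 mm above the caddy's underside and 80 mm above the box's rim: this comes to rest on the hook's bar.
- rod: Plain steel rod, 14 mm thick, 82 mm long, no head, standing in the block. Leave it. Origin at its foot.
- stub: Short steel peg, 14 mm thick, 57 mm long, with a small 20 mm head, standing in the block. Leave it. Origin at its foot.
- mug: Black mug, 84 mm wide, 62 mm high. Leave it. Origin: centre of its underside.
- cup: White plastic tub with a grey lid, 76 mm wide, 85 mm high. Leave it. Origin: centre of its underside.
- scraper: Spatula-like scraper 200 mm long lying on the bench. Leave it.
- tape: Grey tape measure, 70 x 40 x 60 mm. Leave it. Origin: centre of its underside.
- paddle: Dark wooden paddle, 185 mm long, 10 mm thick, lying flat. Leave it.
Mind the look-alikes: they are no part of the job. Leave any pink or red look-alike of the pin alone.

How it is judged:
By the outcome, as a careful person would: the job done as asked, in the order asked, and still so for the second after the job is handed in, with the robot touching nothing.
It also fails if it takes over 72 s, if anything falls off the work surface, if the arm or the gripper's body presses on something with over 40 N, if the wrist force passes 120 N, or if a joint passes its speed limit or range.

## Working session

There is one attempt and no reset: what is moved stays moved. The work goes in short steps, Python scripts to look and compute and a shell command to move; the robot and the scene stay as the last step left them, time stands still between calls to the robot, and variables do not carry over. Pictures are saved under pics/ and viewed, at most 11 in all, crops included, and the job is handed in when it is done.

```bash
ls; mkdir -p pics; cat > h.py <<'E'
import numpy as np, cv2
from scipy.spatial.transform import Rotation as R
from workcell import robot, optics
def cam(name):
    s=robot.read_state(); im,d=optics.camera(name); i=optics.camera_info(name)
    K=np.array(i["intrinsics"])
    if "hand_eye" in i:
        T=np.eye(4);T[:3,:3]=R.from_rotvec(s["tool_rot"]).as_matrix();T[:3,3]=s["tcp_pos"];T=T@np.array(i["hand_eye"])
    else:
        T=np.eye(4);a=np.array(i["attitude"]);T[:3,:3]=a if a.shape==(3,3) else (R.from_rotvec(a).as_matrix() if a.size==3 else R.from_quat(a).as_matrix());T[:3,3]=i["position"]
    return im,d,K,T
def cloud(d,K,T):
    v,u=np.mgrid[:d.shape[0],:d.shape[1]]
    P=np.stack([(u-K[0,2])*d/K[0,0],(v-K[1,2])*d/K[1,1],d],-1)@T[:3,:3].T+T[:3,3]
    P[d==0]=np.nan
    return P
E
python3 - <<'E'
from h import *
s=robot.read_state();print({k:np.round(v,3) for k,v in s.items()})
for n in("top","scene"):
    im,d,K,T=cam(n);cv2.imwrite(f"pics/{n}0.png",im);np.savez(f"{n}0.npz",im=im,d=d,K=K,T=T)
    print(n,optics.camera_info(n)); P=cloud(d,K,T)
    for o in("rack","hook","pin","block","caddy","rod","stub","mug","cup"):
        for r in optics.trace(o,n)[:3]:
            m=r["pixels"]; q=P[m];q=q[~np.isnan(q[:,0])]
            if len(q):print(o,round(r["p"],2),r["bbox"],np.round(np.median(q,0),3),np.round(np.percentile(q,98,axis=0),3),np.round(np.percentile(q,2,axis=0),3))
E
```

```text
pics
{'t': np.float64(0.0), 'qpos': array([ 1.079,  0.221,  1.528,  0.   ,  1.395, -0.126]), 'dq': array([ 0.001, -0.001, -0.   ,  0.001,  0.001, -0.   ]), 'joint_efforts': array([-0.0000e+00, -4.9692e+01, -3.8938e+01, -0.0000e+00,  1.2000e-02,
       -0.0000e+00]), 'tcp_pos': array([0.223, 0.583, 0.23 ]), 'tool_rot': array([-5.710e-01, -3.089e+00,  3.000e-03]), 'contact_force': array([ 0.022,  0.345, -0.123]), 'torque': array([-0.032,  0.002,  0.02 ]), 'finger_force': np.float64(0.0), 'width': np.float64(0.086)}
top {'intrinsics': array([[435.11706261,   0.        , 285.49164298],
       [  0.        , 435.11706261, 203.70075895],
       [  0.        ,   0.        ,   1.        ]]), 'position': array([ 0.29438667, -0.02618088,  1.38501111]), 'attitude': array([-2.12165386,  2.14192511, -0.18482158])}
rack 0.74 [318.9, 149.7, 382.0, 243.7] [ 0.551 -0.202  0.196] [ 0.636 -0.139  0.206] [ 0.41  -0.314  0.011]
hook 0.78 [322.8, 178.7, 346.9, 219.5] [ 0.537 -0.165  0.191] [ 0.569 -0.125  0.237] [ 0.462 -0.199  0.003]
pin 0.65 [255.8, 256.4, 271.3, 266.8] [0.348 0.039 0.096] [0.366 0.057 
[... 1984 characters left out ...]
165.8, 261.1, 192.5] [ 0.506 -0.153  0.189] [ 0.561 -0.121  0.235] [ 0.254 -0.38   0.002]
stub 0.68 [180.6, 165.2, 264.3, 245.2] [ 0.541 -0.205  0.104] [ 0.652 -0.13   0.202] [ 0.421 -0.242  0.008]
stub 0.63 [215.8, 165.2, 262.6, 190.8] [ 0.506 -0.149  0.189] [ 0.564 -0.121  0.235] [ 0.464 -0.193  0.179]
stub 0.5 [297.8, 235.2, 308.6, 246.4] [0.443 0.028 0.063] [0.45  0.034 0.069] [0.434 0.014 0.048]
mug 0.74 [211.1, 284.1, 253.2, 328.5] [0.711 0.058 0.038] [0.748 0.143 0.063] [0.679 0.03  0.003]
cup 0.97 [336.5, 351.8, 375.4, 408.6] [0.661 0.419 0.083] [0.682 0.445 0.088] [0.614 0.375 0.002]
cup 0.16 [211.5, 283.9, 252.5, 325.9] [0.711 0.056 0.037] [0.749 0.142 0.063] [ 0.679 -0.024  0.001]
```

```bash
python3 - <<'E'
import cv2
a=cv2.imread("pics/scene0.png")[140:390,170:400];b=cv2.imread("pics/top0.png")[120:320,160:410]
cv2.imwrite("pics/sc.png",cv2.resize(a,None,fx=2.4,fy=2.4,interpolation=2));cv2.imwrite("pics/tc.png",cv2.resize(b,None,fx=3,fy=3,interpolation=2))
E
```

```text
(no output)
```

View pics/sc.png

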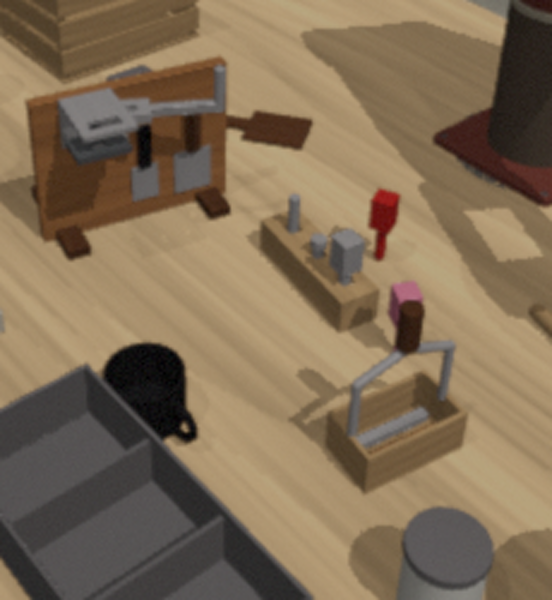

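View pics/tc.png

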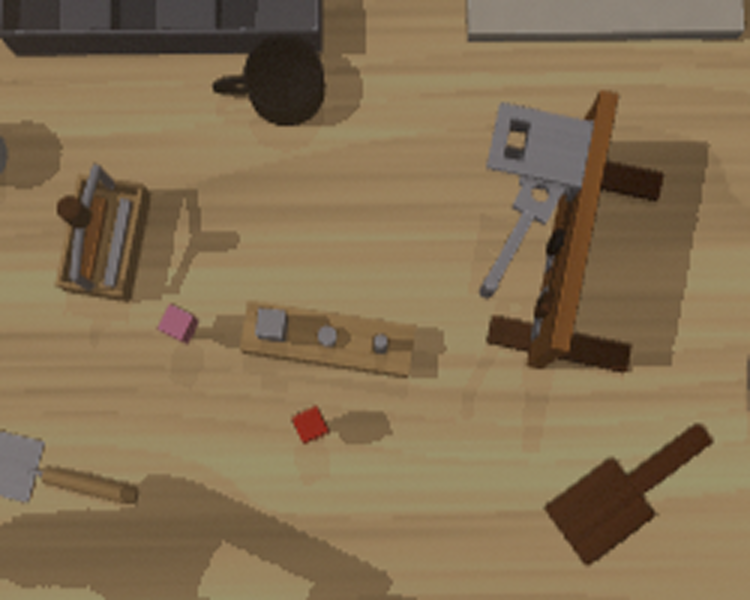

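```bash
cat > fit.py <<'E'
from h import *
from scipy.optimize import minimize
from scipy.spatial import cKDTree
def grid(x0,x1,y0,y1,s=.002): 
    a,b=np.meshgrid(np.arange(x0,x1+s/2,s),np.arange(y0,y1+s/2,s));return np.c_[a.ravel(),b.ravel()]
def fit(T,Q,p0,cap=.008):
    tT=cKDTree(T);tQ=cKDTree(Q)
    def c(p):
        r=np.array([[np.cos(p[2]),-np.sin(p[2])],[np.sin(p[2]),np.cos(p[2])]])
        A=tT.query((Q-p[:2])@r)[0];B=tQ.query(T@r.T+p[:2])[0]
        return np.minimum(A,cap).mean()+np.minimum(B,cap).mean()
    best=None
    for d in(-.2,-.1,0,.1,.2):
        q=np.array(p0,float);q[2]+=d
        m=minimize(c,q,method="Nelder-Mead",options=dict(initial_simplex=q+np.array([[0,0,0],[.02,0,0],[0,.02,0],[0,0,.1]]),xatol=1e-4,fatol=1e-7))
        if best is None or m.fun<best.fun:best=m
    return best.x,best.fun
rackT=np.r_[grid(-.125,.125,-.009,.009),grid(.028,.092,.009,.099)]
slot=(abs(rackT[:,0]-.06)<.019)&(abs(rackT[:,1]-.076)<.009);rackT=rackT[~slot]
def pts(P,lo,hi):
    m=np.all((P>lo)&(P<hi),-1);return P[m]
E
python3 - <<'E'
from fit import *
for n in("top","scene"):
    z=np.load(n+"0.npz");P=cloud(z["d"],z["K"],z["T"])
    Q=pts(P,[.38,-.36,.194],[.72,-.08,.208])
    if n=="scene":Q=pts(P,[.38,-.36,.193],[.72,-.08,.208])
    p,f=fit(rackT,Q[:,:2],[.55,-.2,-.15 if 0 else 0]);print(n,"rack",p.round(4),f,len(Q),np.median(Q[:,2]))
    c,s=np.cos(p[2]),np.sin(p[2]);r=np.array([[c,-s],[s,c]])
    F=pts(P,[.38,-.36,.215],[.6,-.08,.245]);print("finger",F.mean(0).round(4),len(F))
    h=p[:2]+r@[.06,.031];l=p[:2]+r@[.06,.076];v=F.mean(0)[:2]-h
    print("hinge",h,"lock",l,"tipdist",np.hypot(*v),"angle",np.pi+p[2]-np.arctan2(v[1],v[0]))
    Q=pts(P,[.38,-.1,.035],[.5,.14,.05]);p,f=fit(grid(-.026,.026,-.088,.088),Q[:,:2],[.44,.01,-.1]);print("block",p.round(4),f)
    Q=pts(P,[.38,.02,.08],[.5,.14,.115]);print("pinhead",Q.mean(0),np.percentile(Q[:,2],90)); Q=Q[Q[:,2]>.094];p,f=fit(grid(-.014,.014,-.014,.014),Q[:,:2],[.45,.07,-.1]);print(p,f,len(Q))
    Q=pts(P,[.45,.18,.043],[.65,.34,.056]);T=grid(-.06,.06,-.035,.035);T=T[(abs(T[:,0])>.053)|(abs(T[:,1])>.028)]
    p,f=fit(T,Q[:,:2],[.55,.255,0]);print("caddy",p.round(4),f,len(Q))
    Q=pts(P,[.45,.18,.145],[.65,.34,.2]);print("grip",Q.mean(0),np.percentile(Q[:,2],95),len(Q))
    Q=pts(P,[.45,.18,.1],[.65,.34,.14]);print("bail",Q.min(0),Q.max(0),np.polyfit(Q[:,0],Q[:,1],1))
E
```

```text
top rack [ 0.5302 -0.2196 -0.2206] 0.0020709409538058983 1251 0.20060397803961316
finger [ 0.4651 -0.1283  0.233 ] 24
hinge [ 0.59552176 -0.2024845 ] lock [ 0.60536639 -0.15857456] tipdist 0.15008031725109333 angle 0.29672393579446066
block [ 0.4385  0.024  -0.1611] 0.002761839913041939
pinhead [0.44675144 0.07732403 0.10479223] 0.10944012260981695
[ 0.4475567   0.0772715  -0.06762806] 0.0019138593976379312 95
caddy [ 0.5479  0.261  -0.1783] 0.0029285592322010577 192
grip [0.54614334 0.25791094 0.17893171] 0.19157439493343173 90
bail [0.48979598 0.24624767 0.10111383] [0.60478053 0.27525728 0.13850297] [-0.1734292   0.35493943]
scene rack [ 0.5319 -0.219  -0.2246] 0.0027174021522596353 850 0.19961993206618045
finger [ 0.4692 -0.1254  0.2277] 42
hinge [ 0.59734246 -0.20215571] lock [ 0.6073641  -0.15828583] tipdist 0.1493954045171869 angle 0.31490735063931874
block [ 0.4413  0.0253 -0.1497] 0.003396303762877157
pinhead [0.4524757  0.0824536  0.09791033] 0.10724268443396182
[ 0.44926641  0.07972565 -0.06955619] 0.002081932615875416 115
caddy [ 0.5496  0.261  -0.1704] 0.002214648860011807 457
grip [0.55398024 0.26480214 0.17231958] 0.1894638597952523 210
bail [0.49140643 0.24777903 0.10052177] [0.60915258 0.27563414 0.13978984] [-0.18150903  0.36275419]
```

```bash
cat > plan.py <<'E'
# prints the rows (tool axes, cm/deg) from the present pose through waypoints "x y z yaw n grip"; yaw = world angle of tool y, deg
import sys
from h import *
def pose(x,y,z,w):
    w=np.radians(w);return np.array([x,y,z]),np.c_[[np.sin(w),-np.cos(w),0],[np.cos(w),np.sin(w),0],[0,0,-1]]*np.array([-1,1,1])
def cur():
    s=robot.read_state();return np.array(s["tcp_pos"]),R.from_rotvec(s["tool_rot"]).as_matrix()
p,M=cur();yaw=np.degrees(np.arctan2(M[1,1],M[0,1]));print("now",p.round(4),"yaw",yaw.round(2))
a=np.r_[p,yaw]
for w in sys.argv[1:]:
    v=[float(t) for t in w.split()];b=np.array(v[:4]);n=int(v[4])
    for i in range(n):
        q=a+(b-a)*(i+1)/n;pt,Mt=pose(*q);d=M.T@(pt-p)*100;r=np.degrees(R.from_matrix(M.T@Mt).as_rotvec())
        print(*[f"{t:.2f}" for t in d],*[f"{t:.1f}" for t in r],f"{v[5]:.0f}",sep=" ",end="; ");p,M=pt,Mt
    a=b;print()
E
python3 plan.py ".466 -.127 .30 60 20 50" ".466 -.127 .30 60 2 50" ".466 -.127 .205 60 5 50"
```

```text
now [0.2236 0.5836 0.2313] yaw 69.04
-2.40 -2.88 -0.34 0.0 -0.0 0.5 50; -2.43 -2.87 -0.34 0.0 0.0 0.5 50; -2.45 -2.85 -0.34 0.0 0.0 0.5 50; -2.47 -2.83 -0.34 0.0 0.0 0.5 50; -2.49 -2.81 -0.34 0.0 0.0 0.5 50; -2.51 -2.79 -0.34 0.0 0.0 0.5 50; -2.54 -2.77 -0.34 0.0 0.0 0.5 50; -2.56 -2.75 -0.34 0.0 0.0 0.5 50; -2.58 -2.73 -0.34 0.0 0.0 0.5 50; -2.60 -2.71 -0.34 0.0 0.0 0.5 50; -2.62 -2.69 -0.34 0.0 0.0 0.5 50; -2.64 -2.67 -0.34 0.0 0.0 0.5 50; -2.66 -2.64 -0.34 0.0 0.0 0.5 50; -2.69 -2.62 -0.34 0.0 0.0 0.5 50; -2.71 -2.60 -0.34 0.0 0.0 0.5 50; -2.73 -2.58 -0.34 0.0 0.0 0.5 50; -2.75 -2.56 -0.34 0.0 0.0 0.5 50; -2.77 -2.54 -0.34 0.0 0.0 0.5 50; -2.79 -2.52 -0.34 0.0 0.0 0.5 50; -2.81 -2.49 -0.34 0.0 0.0 0.5 50; 
0.00 -0.00 0.00 0.0 0.0 0.0 50; 0.00 0.00 0.00 0.0 0.0 0.0 50; 
0.00 0.00 1.90 0.0 0.0 0.0 50; 0.00 0.00 1.90 0.0 0.0 0.0 50; 0.00 0.00 1.90 0.0 0.0 0.0 50; 0.00 0.00 1.90 0.0 0.0 0.0 50; 0.00 0.00 1.90 0.0 0.0 0.0 50;
```

```bash
python3 -m handwheel '-2.4 -2.88 -.34 0 0 .45 50; -2.43 -2.87 -.34 0 0 .45 50; -2.45 -2.85 -.34 0 0 .45 50; -2.47 -2.83 -.34 0 0 .45 50; -2.49 -2.81 -.34 0 0 .45 50; -2.51 -2.79 -.34 0 0 .45 50; -2.54 -2.77 -.34 0 0 .45 50; -2.56 -2.75 -.34 0 0 .45 50; -2.58 -2.73 -.34 0 0 .45 50; -2.6 -2.71 -.34 0 0 .45 50; -2.62 -2.69 -.34 0 0 .45 50; -2.64 -2.67 -.34 0 0 .45 50; -2.66 -2.64 -.34 0 0 .45 50; -2.69 -2.62 -.34 0 0 .45 50; -2.71 -2.6 -.34 0 0 .45 50; -2.73 -2.58 -.34 0 0 .45 50; -2.75 -2.56 -.34 0 0 .45 50; -2.77 -2.54 -.34 0 0 .45 50; -2.79 -2.52 -.34 0 0 .45 50; -2.81 -2.49 -.34 0 0 .45 50'
python3 plan.py ".466 -.127 .30 60 2 50" ".466 -.127 .205 60 5 50"
```

```text
t: 2.67
tcp_pos: [0.4665, -0.1293, 0.2997]
tool_rot: [0.813, 3.034, -0.0]
contact_force: [0.8, -0.4, 0.4]
width: 0.0427
finger_force: 0.0
now [ 0.4665 -0.1293  0.2997] yaw 59.99
0.08 0.09 -0.01 0.0 0.0 -0.0 50; 0.08 0.09 -0.01 0.0 0.0 -0.0 50; 
0.00 0.00 1.90 0.0 0.0 0.0 50; 0.00 0.00 1.90 0.0 0.0 0.0 50; 0.00 0.00 1.90 0.0 0.0 0.0 50; 0.00 0.00 1.90 0.0 0.0 0.0 50; 0.00 0.00 1.90 0.0 0.0 0.0 50;
```

```bash
cat > look.py <<'E'
from fit import *
import sys
im,d,K,T=cam("wrist");cv2.imwrite(f"pics/{sys.argv[1]}.png",im);np.savez(sys.argv[1]+".npz",im=im,d=d,K=K,T=T);P=cloud(d,K,T)
E
python3 look.py w1; python3 - <<'E'
from fit import *
z=np.load("w1.npz");P=cloud(z["d"],z["K"],z["T"]);print(z["T"].round(3),np.nanmin(P.reshape(-1,3),0),np.nanmax(P.reshape(-1,3),0))
F=pts(P,[.42,-.18,.215],[.5,-.08,.245]);print(len(F),F.mean(0),np.percentile(F,[2,98],axis=0))
Q=pts(P,[.38,-.36,.194],[.72,-.08,.208]);print(len(Q),np.percentile(Q,[2,98],axis=0))
E
```

```text
[[ 0.5    0.834  0.233  0.408]
 [ 0.866 -0.482 -0.134 -0.096]
 [ 0.     0.268 -0.963  0.443]
 [ 0.     0.     0.     1.   ]] [ 0.16878537 -0.61716596 -0.00359065] [0.91722655 0.20881911 0.39662032]
583 [ 0.4645698  -0.12865766  0.23186712] [[ 0.45942882 -0.13545839  0.21630186]
 [ 0.47191521 -0.12294025  0.2362401 ]]
6304 [[ 0.41201309 -0.22948396  0.19488825]
 [ 0.59209263 -0.14316698  0.20149683]]
```

View pics/w1.png

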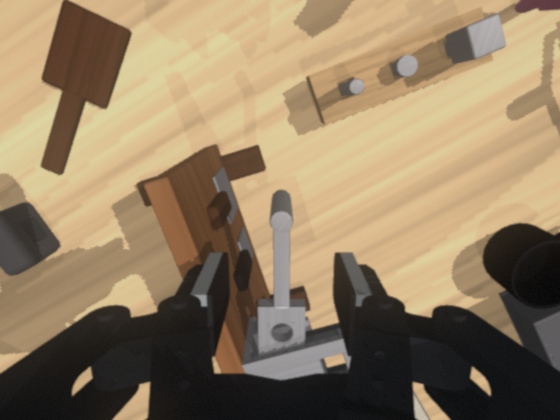

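```bash
python3 -m handwheel '0 0 1.9 0 0 0 50; 0 0 1.9 0 0 0 50; 0 0 1.9 0 0 0 50; 0 0 1.9 0 0 0 50; 0 0 1.8 0 0 0 50; 0 0 0 0 0 0 0; 0 0 0 0 0 0 0; 0 0 0 0 0 0 0; 0 0 0 0 0 0 0; 0 0 0 0 0 0 0'
python3 - <<'E'
from fit import *
s=robot.read_state();p=s["tcp_pos"]
for h in([.5955,-.2024],[.5973,-.2021]):
    v=p[:2]-np.array(h);r=np.hypot(*v);th=np.pi-.2225-np.arctan2(v[1],v[0]);print("r",r,"theta",th)
# chord rows for arc, n steps from th to target, tool rotates with it
th0=th;n=16;dl=(1.571-th0)/n
print("per row deg",np.degrees(dl),"arc cm",15*dl, "chord",30*np.sin(dl/2))
print(-.2225*180/np.pi)
E
```

```text
t: 3.55
tcp_pos: [0.4662, -0.1271, 0.2059]
tool_rot: [0.812, 3.035, -0.0]
contact_force: [-1.7, 1.2, -3.2]
width: 0.0123
finger_force: 58.5
r 0.14964494962935634 theta 0.30496314116960166
r 0.15105379739233535 theta 0.2972489703258989
per row deg 4.5612848844230545 arc cm 1.1941415903194696 chord 1.1938262791840384
-12.748310941660815
```

```bash
python3 -m handwheel '-.05 1.19 0 0 0 4.56 0; -.05 1.19 0 0 0 4.56 0; -.05 1.19 0 0 0 4.56 0; -.05 1.19 0 0 0 4.56 0; -.05 1.19 0 0 0 4.56 0; -.05 1.19 0 0 0 4.56 0; -.05 1.19 0 0 0 4.56 0; -.05 1.19 0 0 0 4.56 0'
cat > th.py <<'E'
from fit import *
s=robot.read_state();p=s["tcp_pos"];M=R.from_rotvec(s["tool_rot"]).as_matrix()
for h in([.5955,-.2024],[.5964,-.2023],[.5973,-.2021]):
    v=p[:2]-np.array(h);r=np.hypot(*v);th=np.pi-.2225-np.arctan2(v[1],v[0]);print("r",r,"theta",th)
print(p,np.degrees(np.arctan2(M[1,1],M[0,1])),s["contact_force"])
E
python3 th.py
```

```text
t: 4.22
tcp_pos: [0.537, -0.0648, 0.2059]
tool_rot: [1.725, 2.624, -0.0]
contact_force: [-0.3, -2.4, -4.2]
width: 0.0117
finger_force: 58.6
r 0.14953560461854087 theta 0.9465095647160653
r 0.1497980368789435 theta 0.940718844335501
r 0.14997390182190015 theta 0.9346807392559437
[ 0.53702209 -0.06477285  0.20593944] 23.35531724218032 [-0.26533488 -2.40607724 -4.23157252]
```

```bash
python3 -m handwheel '-.05 1.19 0 0 0 4.56 0; -.05 1.19 0 0 0 4.56 0; -.05 1.19 0 0 0 4.56 0; -.05 1.19 0 0 0 4.56 0; -.05 1.19 0 0 0 4.56 0; -.05 1.19 0 0 0 4.56 0; -.05 1.19 0 0 0 4.56 0; -.05 1.19 0 0 0 4.56 0; 0 0 0 0 0 0 0; 0 0 0 0 0 0 0'
python3 th.py
```

```text
t: 5.05
tcp_pos: [0.6304, -0.0566, 0.2059]
tool_rot: [2.454, 1.959, 0.002]
contact_force: [1.2, 0.3, -2.3]
width: 0.0123
finger_force: 59.1
r 0.14997423374673138 theta 1.5833939011798366
r 0.14966976524208533 theta 1.5777016809298714
r 0.1492726590179861 theta 1.5721350473112725
[ 0.63043468 -0.05655131  0.20591137] -12.798944520726737 [ 1.22391054  0.34176644 -2.32198245]
```

```bash
python3 -m handwheel '0 0 0 0 0 0 40; 0 0 0 0 0 0 40; 0 0 0 0 0 0 40; 0 0 -2 0 0 0 40; 0 0 -3 0 0 0 40; 0 0 -3 0 0 0 40; 0 0 -2 0 0 0 40; -2.5 0 0 0 0 0 40; -2.5 0 0 0 0 0 40; -2.5 0 0 0 0 0 40; -2.5 0 0 0 0 0 40; 0 0 0 0 0 0 40; 0 0 0 0 0 0 40'
python3 look.py w2; python3 - <<'E'
from fit import *
z=np.load("w2.npz");P=cloud(z["d"],z["K"],z["T"])
Q=pts(P,[.38,-.36,.196],[.72,-.08,.206]);print(len(Q),np.percentile(Q,[2,98],axis=0))
B=P[:,:,2];im=z["im"]
F=pts(P,[.55,-.12,.215],[.7,-.0,.24]);print("finger",len(F),F.mean(0) if len(F) else 0)
H=pts(P,[.55,-.2,.184],[.7,-.03,.193]);print("bar",len(H),np.percentile(H,[2,98],axis=0) if len(H) else 0)
cv2.imwrite("pics/w2c.png",cv2.resize(im[100:330,140:420],None,fx=2.5,fy=2.5))
E
```

```text
t: 6.13
tcp_pos: [0.6067, -0.1551, 0.3058]
tool_rot: [2.459, 1.955, 0.001]
contact_force: [0.7, 0.4, -0.6]
width: 0.034
finger_force: 0.0
13599 [[ 0.41880235 -0.24027793  0.19780822]
 [ 0.63534832 -0.13726519  0.20151629]]
finger 650 [ 0.62980018 -0.05875685  0.23379921]
bar 3005 [[ 0.59037707 -0.17065309  0.18726118]
 [ 0.63137084 -0.06528891  0.19165204]]
```

View pics/w2c.png

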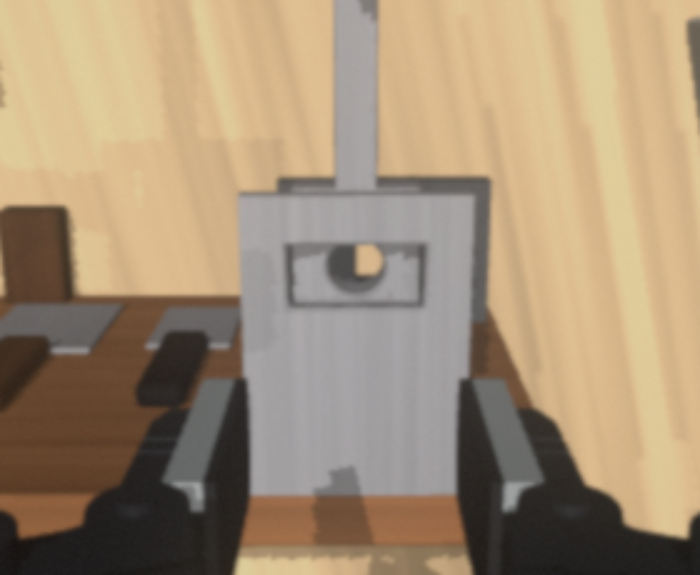

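```bash
python3 - <<'E'
from fit import *
z=np.load("w2.npz");K,T=z["K"],z["T"]
def ray(c,h):
    u,v=c[0]/2.5+140-.3,c[1]/2.5+100-.3
    r=T[:3,:3]@[(u-K[0,2])/K[0,0],(v-K[1,2])/K[1,1],1];return T[:3,3]+r*(h-T[2,3])/r[2]
C=[ray(c,.2) for c in((287,243),(426,243),(426,305),(287,305))]
print(np.round(C,4),np.mean(C,0),[np.linalg.norm(C[i]-C[i-1]).round(4) for i in range(4)])
yaw=-.2225;ex=np.array([np.cos(yaw),np.sin(yaw)]);ey=np.array([-ex[1],ex[0]])
l=np.mean(C,0)[:2]
for c in((238,193),(475,193)):print("plate corner",(ray(c,.2)[:2]-l)@np.c_[ex,ey])
for n,c,h in(("hookhole L",(327,268),.19),("hookhole R",(384,268),.19),("keep edge",(355,265),.174),("keep edge lower",(355,265),.166),("stripL",(277,178),.174),("stripR",(490,178),.174)):
    print(n,((ray(c,h)[:2]-l)@np.c_[ex,ey]*1000).round(1))
E
python3 plan.py ".448 .078 .306 -4 10 60"
```

```text
[[ 0.5906 -0.1467  0.2   ]
 [ 0.6276 -0.1553  0.2   ]
 [ 0.624  -0.1727  0.2   ]
 [ 0.5862 -0.164   0.2   ]] [ 0.6071014 -0.1596635  0.2      ] [np.float64(0.0178), np.float64(0.0381), np.float64(0.0178), np.float64(0.0388)]
plate corner [-0.0318896   0.02297485]
plate corner [0.03205534 0.02267869]
hookhole L [-8.4 -1. ]
hookhole R [ 7.9 -1. ]
keep edge [-0.4 -4.6]
keep edge lower [-0.4 -6.8]
stripL [-23.4  22.3]
stripR [39.8 22. ]
now [ 0.607  -0.154   0.3058] yaw -12.96
1.90 -2.07 -0.00 0.0 -0.0 -0.9 60; 1.94 -2.04 -0.00 0.0 0.0 -0.9 60; 1.97 -2.01 -0.00 0.0 0.0 -0.9 60; 2.00 -1.98 -0.00 0.0 0.0 -0.9 60; 2.03 -1.95 -0.00 0.0 0.0 -0.9 60; 2.06 -1.91 -0.00 0.0 0.0 -0.9 60; 2.09 -1.88 -0.00 0.0 0.0 -0.9 60; 2.12 -1.85 -0.00 0.0 0.0 -0.9 60; 2.15 -1.82 -0.00 0.0 0.0 -0.9 60; 2.18 -1.78 -0.00 0.0 0.0 -0.9 60;
```

```bash
python3 -m handwheel '1.9 -2.07 0 0 0 -.9 60; 1.94 -2.04 .6 0 0 -.9 60; 1.97 -2.01 1 0 0 -.9 60; 2 -1.98 1 0 0 -.9 60; 2.03 -1.95 1 0 0 -.9 60; 2.06 -1.91 1 0 0 -.9 60; 2.09 -1.88 1 0 0 -.9 60; 2.12 -1.85 1 0 0 -.9 60; 2.15 -1.82 1 0 0 -.9 60; 2.18 -1.78 1 0 0 -.9 60; 0 0 0 0 0 0 60; 0 0 0 0 0 0 60'
python3 look.py w3; python3 - <<'E'
from fit import *
z=np.load("w3.npz");P=cloud(z["d"],z["K"],z["T"])
Q=pts(P,[.41,.03,.1],[.49,.12,.112]);print(len(Q),Q.mean(0),np.percentile(Q,[1,99],axis=0))
print(fit(grid(-.014,.014,-.014,.014,.001),Q[:,:2],[.448,.078,-.07]), cv2.minAreaRect((Q[:,:2]*1000).astype(np.float32)))
E
python3 plan.py
```

```text
t: 7.18
tcp_pos: [0.4469, 0.0799, 0.2191]
tool_rot: [-2.291, -2.149, 0.0]
contact_force: [-0.7, 0.1, 1.4]
width: 0.0515
finger_force: 0.0
1525 [0.44801863 0.07887874 0.10592638] [[0.43391007 0.06405203 0.10156544]
 [0.46222362 0.09266278 0.10760511]]
(array([ 0.4479133 ,  0.07820946, -0.13229149]), np.float64(0.0006932899477862082)) ((447.88494873046875, 77.98165893554688), (28.533233642578125, 27.99878692626953), 81.99961853027344)
now [0.4479 0.079  0.2198] yaw -3.77
```

View pics/w3.png

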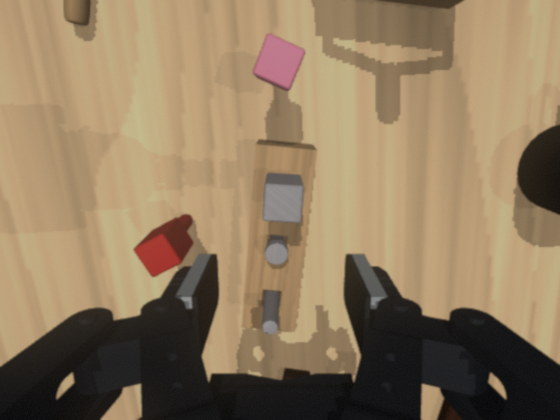

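```bash
python3 -m handwheel '-.08 0 2.5 0 0 4 60; 0 0 2.5 0 0 0 60; 0 0 2.5 0 0 0 60; 0 0 2.5 0 0 0 60; 0 0 2.5 0 0 0 60; 0 0 1.5 0 0 0 60; 0 0 .8 0 0 0 60; 0 0 0 0 0 0 0; 0 0 0 0 0 0 0; 0 0 0 0 0 0 0; 0 0 0 0 0 0 0; 0 0 0 0 0 0 0'
python3 plan.py
```

```text
t: 8.23
tcp_pos: [0.4488, 0.0772, 0.0724]
tool_rot: [2.369, 2.062, 0.002]
contact_force: [-0.6, -0.6, -1.5]
width: 0.0272
finger_force: 60.0
now [0.4488 0.0772 0.0724] yaw -7.92
```

```bash
python3 -m handwheel '0 0 -1 0 0 0 0; 0 0 -2.5 0 0 0 0; 0 0 -3.4 0 0 0 0; 0 0 -3.4 0 0 0 0; 0 0 -3.4 0 0 0 0; 0 0 -3.4 0 0 0 0; 0 0 -3.4 0 0 0 0; 0 0 -2.3 0 0 0 0; 0 0 0 0 0 0 0'
python3 plan.py ".6072 -.159 .30 -12.75 12 0"; python3 look.py w4
python3 - <<'E'
from fit import *
z=np.load("w4.npz");im=z["im"];cv2.imwrite("pics/w4c.png",cv2.resize(im[120:300,180:380],None,fx=2,fy=2))
E
```

```text
t: 8.98
tcp_pos: [0.4504, 0.0773, 0.307]
tool_rot: [2.363, 2.058, 0.014]
contact_force: [1.4, 0.1, -0.8]
width: 0.0273
finger_force: 61.5
now [0.4504 0.0773 0.307 ] yaw -7.91
-1.77 1.56 0.07 0.7 -0.1 0.4 0; -1.76 1.58 0.06 0.0 0.0 0.4 0; -1.75 1.59 0.06 0.0 0.0 0.4 0; -1.74 1.60 0.06 0.0 0.0 0.4 0; -1.73 1.61 0.06 0.0 0.0 0.4 0; -1.71 1.63 0.06 0.0 0.0 0.4 0; -1.70 1.64 0.06 0.0 0.0 0.4 0; -1.69 1.65 0.06 0.0 0.0 0.4 0; -1.68 1.66 0.06 0.0 0.0 0.4 0; -1.67 1.67 0.06 0.0 0.0 0.4 0; -1.66 1.69 0.06 0.0 0.0 0.4 0; -1.64 1.70 0.06 0.0 0.0 0.4 0;
```

View pics/w4c.png

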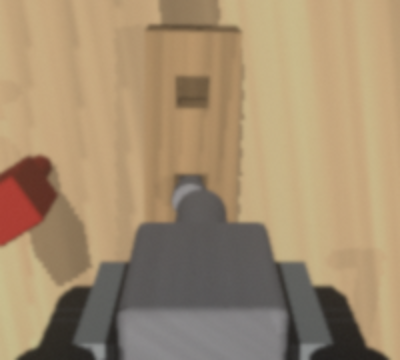

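```bash
python3 -m handwheel '-1.77 1.56 .07 0 0 .4 0; -1.76 1.58 .06 0 0 .4 0; -1.75 1.59 .06 0 0 .4 0; -1.74 1.6 .06 0 0 .4 0; -1.73 1.61 .06 0 0 .4 0; -1.71 1.63 .06 0 0 .4 0; -1.7 1.64 .06 0 0 .4 0; -1.69 1.65 .06 0 0 .4 0; -1.68 1.66 .06 0 0 .4 0; -1.67 1.67 .06 0 0 .4 0; -1.66 1.69 .06 0 0 .4 0; -1.64 1.7 .06 0 0 .4 0; 0 0 0 0 0 0 0; 0 0 0 0 0 0 0; 0 0 0 0 0 0 0'
python3 plan.py ".6072 -.159 .285 -12.75 2 0"; python3 look.py w5
python3 - <<'E'
from fit import *
i=optics.camera_info("wrist");E=np.array(i["hand_eye"])
z=np.load("w5.npz");P=cloud(z["d"],z["K"],E);im=z["im"]
Q=P[120:360,180:380].reshape(-1,3)
A=Q[(abs(Q[:,1])<.012)&(abs(Q[:,0])<.035)&(Q[:,2]>-.05)&(Q[:,2]<.006)];print("head",len(A),np.percentile(A,[5,50,95],axis=0).round(4) if len(A) else 0)
A=Q[(abs(Q[:,1])<.012)&(abs(Q[:,0])<.03)&(Q[:,2]>.015)&(Q[:,2]<.06)];print("shank",len(A),np.percentile(A,[5,50,95],axis=0).round(4) if len(A) else 0)
cv2.imwrite("pics/w5c.png",cv2.resize(im[120:320,180:380],None,fx=2.5,fy=2.5))
E
```

```text
t: 10.28
tcp_pos: [0.6038, -0.1584, 0.2908]
tool_rot: [-2.452, -1.96, 0.002]
contact_force: [0.8, 0.2, -1.0]
width: 0.0273
finger_force: 61.5
now [ 0.6038 -0.1584  0.2908] yaw -12.72
0.01 0.17 0.29 -0.1 -0.0 0.0 0; 0.01 0.17 0.29 0.0 0.0 0.0 0; 
head 8130 [[-0.0102 -0.0108 -0.035 ]
 [ 0.0086 -0.0001 -0.0337]
 [ 0.0147  0.0108 -0.0024]]
shank 353 [[ 0.004  -0.0058  0.0303]
 [ 0.007  -0.      0.042 ]
 [ 0.0078  0.0054  0.0535]]
```

View pics/w5c.png

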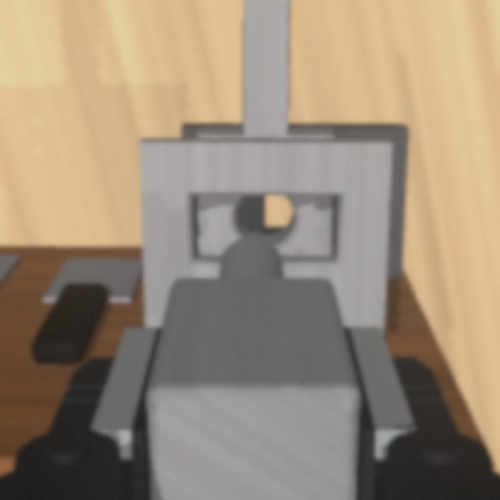

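```bash
python3 -m handwheel '-.05 .34 .3 0 0 0 0; 0 0 0 0 0 0 0; 0 0 1.2 0 0 0 0; 0 0 1.2 0 0 0 0; 0 0 .9 0 0 0 0; 0 0 .6 0 0 0 0; 0 0 .6 0 0 0 0; 0 0 0 0 0 0 0; 0 0 0 0 0 0 0'
python3 plan.py
```

```text
t: 11.08
tcp_pos: [0.6077, -0.1602, 0.2435]
tool_rot: [-2.453, -1.961, 0.001]
contact_force: [-0.4, 0.4, -0.5]
width: 0.0271
finger_force: 61.5
now [ 0.6077 -0.1602  0.2435] yaw -12.72
```

```bash
python3 -m handwheel '0 .2 .4 0 0 0 0; 0 .2 0 0 0 0 0; -.02 .2 0 0 0 0 0; 0 0 .2 0 0 0 0; 0 0 .2 0 0 0 0; 0 0 .2 0 0 0 0; 0 0 0 0 0 0 0'
python3 plan.py
```

```text
t: 11.67
tcp_pos: [0.6137, -0.162, 0.2335]
tool_rot: [2.454, 1.961, -0.0]
contact_force: [-3.3, -2.0, -1.5]
width: 0.0273
finger_force: 61.9
now [ 0.6137 -0.162   0.2335] yaw -12.73
```

```bash
python3 -m handwheel '-.01 .1 .1 0 0 0 0; -.01 .1 .1 0 0 0 0; 0 0 .2 0 0 0 0; 0 0 .2 0 0 0 0; 0 0 0 0 0 0 0'
python3 plan.py
```

```text
t: 12.08
tcp_pos: [0.6156, -0.1626, 0.2275]
tool_rot: [2.454, 1.962, -0.0]
contact_force: [-4.0, -2.5, 0.1]
width: 0.0273
finger_force: 61.9
now [ 0.6156 -0.1626  0.2275] yaw -12.73
```

Foot is now in the keeper hole; push on down.

```bash
python3 -m handwheel '0 0 .3 0 0 0 0; 0 0 .3 0 0 0 0; 0 0 .3 0 0 0 0; 0 0 .3 0 0 0 0; 0 0 .3 0 0 0 0; 0 0 0 0 0 0 0'
python3 plan.py
```

```text
t: 12.58
tcp_pos: [0.6154, -0.1624, 0.212]
tool_rot: [-2.454, -1.961, 0.0]
contact_force: [-2.6, -3.3, -2.9]
width: 0.0272
finger_force: 61.7
now [ 0.6154 -0.1624  0.212 ] yaw -12.73
```

```bash
python3 -m handwheel '0 0 .15 0 0 0 0; 0 0 .1 0 0 0 0; 0 0 .1 0 0 0 0; 0 0 0 0 0 0 0'
python3 plan.py
```

```text
t: 12.92
tcp_pos: [0.6155, -0.1625, 0.2102]
tool_rot: [2.454, 1.962, -0.0]
contact_force: [-5.5, -2.8, 3.6]
width: 0.0272
finger_force: 62.2
now [ 0.6155 -0.1625  0.2102] yaw -12.72
```

```bash
python3 -m handwheel '0 0 .1 0 0 0 0; 0 0 .1 0 0 0 0; 0 0 0 0 0 0 0'
python3 plan.py
```

```text
t: 13.17
tcp_pos: [0.6155, -0.1625, 0.2101]
tool_rot: [2.453, 1.961, 0.0]
contact_force: [-10.1, -1.4, 12.5]
width: 0.0274
finger_force: 63.3
now [ 0.6155 -0.1625  0.2101] yaw -12.71
```

```bash
python3 -m handwheel '0 0 -.3 0 0 0 0; 0 0 0 0 0 0 55; 0 0 0 0 0 0 55; 0 0 0 0 0 0 55; 0 0 0 0 0 0 55; 0 0 -1 0 0 0 55; 0 0 -2.5 0 0 0 55; 0 0 -3 0 0 0 55; 0 0 -3 0 0 0 55; 0 0 -2 0 0 0 55; 0 0 0 0 0 0 55; 0 0 0 0 0 0 55'
python3 look.py w6;python3 - <<'E'
from fit import *
z=np.load("w6.npz");P=cloud(z["d"],z["K"],z["T"]);im=z["im"]
cv2.imwrite("pics/w6c.png",cv2.resize(im[60:320,160:400],None,fx=2,fy=2))
H=pts(P,[.57,-.2,.236],[.66,-.12,.25]);print("head top",len(H),np.median(H,0))
F=pts(P,[.55,-.12,.215],[.72,-.0,.24]);print("finger",len(F),F.mean(0))
B=pts(P,[.55,-.13,.186],[.72,-.0,.193]);pf=np.polyfit(B[:,1],B[:,0],1);print("bar",len(B),pf,"dir deg",np.degrees(np.arctan2(1,pf[0])),"x at y=-.107",np.polyval(pf,-.107))
z=np.load("top0.npz");P=cloud(z["d"],z["K"],z["T"]);c=np.array([.5485,.261]);w=-.174
q=P.reshape(-1,3);l=(q[:,:2]-c)@np.array([[np.cos(w),-np.sin(w)],[np.sin(w),np.cos(w)]])
m=(abs(l[:,0])<.045)&(abs(l[:,1])<.027)&(q[:,2]<.1);print("in box z",np.percentile(q[m,2],[5,50,90,99,100]))
E
python3 plan.py ".62 -.05 .31 -12.7 6 55" ".553 .235 .24 -10 12 55"
```

```text
t: 14.17
tcp_pos: [0.6165, -0.1626, 0.3281]
tool_rot: [2.451, 1.96, 0.004]
contact_force: [-0.0, -0.1, 0.3]
width: 0.0469
finger_force: 0.0
head top 1919 [ 0.61564736 -0.16041961  0.24412312]
finger 554 [ 0.65548991 -0.06727927  0.23336242]
bar 1519 [0.42130416 0.68344179] dir deg 67.15410573055277 x at y=-.107 0.6383622464875464
in box z [0.00315553 0.01781311 0.02406016 0.02744819 0.03172627]
now [ 0.6157 -0.1623  0.3259] yaw -12.71
1.84 -0.34 0.27 0.1 -0.0 -0.0 55; 1.84 -0.34 0.27 0.0 0.0 -0.0 55; 1.84 -0.34 0.27 0.0 0.0 -0.0 55; 1.84 -0.34 0.27 0.0 0.0 -0.0 55; 1.84 -0.34 0.27 0.0 0.0 -0.0 55; 1.84 -0.34 0.27 0.0 0.0 -0.0 55; 
2.19 -1.07 0.58 0.0 0.0 -0.2 55; 2.20 -1.06 0.58 0.0 0.0 -0.2 55; 2.20 -1.05 0.58 0.0 0.0 -0.2 55; 2.21 -1.04 0.58 0.0 0.0 -0.2 55; 2.21 -1.03 0.58 0.0 0.0 -0.2 55; 2.21 -1.02 0.58 0.0 0.0 -0.2 55; 2.22 -1.01 0.58 0.0 0.0 -0.2 55; 2.22 -1.01 0.58 0.0 0.0 -0.2 55; 2.23 -1.00 0.58 0.0 0.0 -0.2 55; 2.23 -0.99 0.58 0.0 0.0 -0.2 55; 2.23 -0.98 0.58 0.0 0.0 -0.2 55; 2.24 -0.97 0.58 0.0 0.0 -0.2 55;
```

View pics/w6c.png

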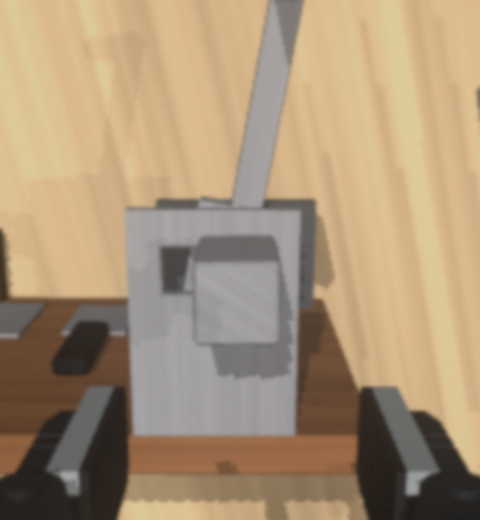

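```bash
python3 -m handwheel '2.3 -.8 0 0 0 0 55; 2.8 -.95 .2 0 0 0 55; 2.8 -.95 .3 0 0 -.2 55; 2.8 -.95 .4 0 0 -.2 55; 2.8 -.95 .5 0 0 -.2 55; 2.8 -.95 .5 0 0 -.2 55; 2.8 -.95 .5 0 0 -.2 55; 2.8 -.95 .5 0 0 -.2 55; 2.8 -.95 .5 0 0 -.2 55; 2.8 -.95 .5 0 0 -.2 55; 2.8 -.95 .5 0 0 -.2 55; 2.8 -.95 .5 0 0 -.2 55; 2.8 -.95 .5 0 0 -.2 55; 2.8 -.95 .5 0 0 -.2 55; 2.3 -.8 0 0 0 -.2 55; 0 0 0 0 0 0 55; 0 0 0 0 0 0 55'
python3 plan.py; python3 look.py w7;python3 - <<'E'
from fit import *
z=np.load("w7.npz");P=cloud(z["d"],z["K"],z["T"]);im=z["im"]
cv2.imwrite("pics/w7.png",im)
G=pts(P,[.5,.2,.18],[.6,.32,.195]);print("grip top",len(G),G.mean(0),np.percentile(G,[2,98],axis=0),cv2.minEnclosingCircle((G[:,:2]*1000).astype(np.float32)))
B=pts(P,[.45,.18,.1],[.65,.34,.137]);print("bail",len(B),np.percentile(B,[1,99],axis=0),np.polyfit(B[:,0],B[:,1],1))
Q=pts(P,[.45,.18,.043],[.65,.34,.056]);T=grid(-.06,.06,-.035,.035);T=T[(abs(T[:,0])>.053)|(abs(T[:,1])>.028)];print("rim",fit(T,Q[:,:2],[.549,.261,-.17]),len(Q))
E
```

```text
t: 15.63
tcp_pos: [0.5606, 0.2682, 0.2643]
tool_rot: [-2.405, -2.019, 0.005]
contact_force: [0.6, 0.5, 0.6]
width: 0.047
finger_force: 0.0
now [0.5606 0.2682 0.2643] yaw -9.97
grip top 1132 [0.54953057 0.26205948 0.18751118] [[0.53895196 0.25097247 0.18158456]
 [0.55993641 0.27191747 0.18931402]] ((549.2228393554688, 260.69073486328125), 11.959561347961426)
bail 1556 [[0.49251902 0.2486037  0.10245481]
 [0.60625557 0.27463155 0.13597067]] [-0.17067938  0.355642  ]
rim (array([ 0.54958481,  0.26083445, -0.16796233]), np.float64(0.0024092081401428235)) 1824
```

View pics/w7.png

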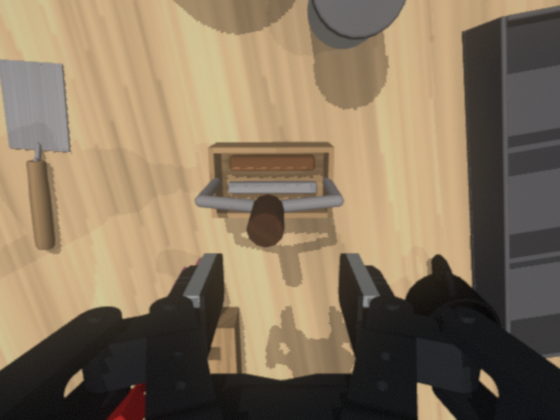

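```bash
python3 plan.py ".5494 .2609 .24 -9.7 2 55" ".5494 .2609 .149 -9.7 5 55"
```

```text
now [0.5612 0.2672 0.2648] yaw -10.05
-0.41 -0.52 1.24 -0.1 0.1 -0.2 55; -0.41 -0.53 1.24 0.0 0.0 -0.2 55; 
0.00 0.00 1.82 0.0 0.0 0.0 55; 0.00 0.00 1.82 0.0 0.0 0.0 55; 0.00 0.00 1.82 0.0 0.0 0.0 55; 0.00 0.00 1.82 0.0 0.0 0.0 55; 0.00 0.00 1.82 0.0 0.0 0.0 55;
```

```bash
python3 -m handwheel '-.41 -.52 1.24 0 0 -.2 55; -.41 -.53 1.24 0 0 -.2 55; 0 0 0 0 0 0 55; 0 0 2 0 0 0 55; 0 0 2 0 0 0 55; 0 0 2 0 0 0 55; 0 0 2 0 0 0 55; 0 0 1.1 0 0 0 55; 0 0 0 0 0 0 55; 0 0 0 0 0 0 0; 0 0 0 0 0 0 0; 0 0 0 0 0 0 0; 0 0 0 0 0 0 0; 0 0 0 0 0 0 0'
python3 plan.py ".5494 .2609 .268 -9.7 8 0" ".6688 -.0343 .268 -23 20 0"
```

```text
t: 16.85
tcp_pos: [0.5509, 0.2612, 0.152]
tool_rot: [2.401, 2.025, 0.003]
contact_force: [-0.2, -0.8, 2.5]
width: 0.0229
finger_force: 59.5
now [0.5509 0.2612 0.152 ] yaw -9.71
-0.01 -0.02 -1.45 0.1 -0.0 -0.0 0; -0.01 -0.02 -1.45 0.0 0.0 -0.0 0; -0.01 -0.02 -1.45 0.0 0.0 -0.0 0; -0.01 -0.02 -1.45 0.0 0.0 -0.0 0; -0.01 -0.02 -1.45 0.0 0.0 -0.0 0; -0.01 -0.02 -1.45 0.0 0.0 -0.0 0; -0.01 -0.02 -1.45 0.0 0.0 -0.0 0; -0.01 -0.02 -1.45 0.0 0.0 -0.0 0; 
-1.35 0.84 0.00 0.0 0.0 0.7 0; -1.34 0.85 0.00 0.0 0.0 0.7 0; -1.33 0.87 0.00 0.0 0.0 0.7 0; -1.32 0.88 0.00 0.0 0.0 0.7 0; -1.31 0.90 0.00 0.0 0.0 0.7 0; -1.30 0.91 0.00 0.0 0.0 0.7 0; -1.29 0.93 0.00 0.0 0.0 0.7 0; -1.28 0.94 0.00 0.0 0.0 0.7 0; -1.27 0.96 0.00 0.0 0.0 0.7 0; -1.26 0.97 0.00 0.0 0.0 0.7 0; -1.25 0.99 0.00 0.0 0.0 0.7 0; -1.24 1.00 0.00 0.0 0.0 0.7 0; -1.22 1.02 0.00 0.0 0.0 0.7 0; -1.21 1.03 0.00 0.0 0.0 0.7 0; -1.20 1.05 0.00 0.0 0.0 0.7 0; -1.19 1.06 0.00 0.0 0.0 0.7 0; -1.18 1.07 0.00 0.0 0.0 0.7 0; -1.16 1.09 0.00 0.0 0.0 0.7 0; -1.15 1.10 0.00 0.0 0.0 0.7 0; -1.14 1.11 0.00 0.0 0.0 0.7 0;
```

```bash
python3 -m handwheel '0 0 -.4 0 0 0 0; 0 0 -.8 0 0 0 0; 0 0 -1.5 0 0 0 0; 0 0 -1.7 0 0 0 0; 0 0 -1.7 0 0 0 0; 0 0 -1.7 0 0 0 0; 0 0 -1.7 0 0 0 0; 0 0 -1.3 0 0 0 0; 0 0 -.8 0 0 0 0; 0 0 0 0 0 0 0; 0 0 0 0 0 0 0; 0 0 0 0 0 0 0'
python3 plan.py ".6695 -.033 .2685 -23 20 0"
```

```text
t: 17.85
tcp_pos: [0.5496, 0.2608, 0.2652]
tool_rot: [-2.401, -2.025, 0.003]
contact_force: [-0.4, -0.8, -4.1]
width: 0.0227
finger_force: 59.3
now [0.5496 0.2608 0.2652] yaw -9.72
-1.35 0.84 -0.02 -0.1 0.1 0.7 0; -1.34 0.85 -0.02 0.0 0.0 0.7 0; -1.33 0.87 -0.02 0.0 0.0 0.7 0; -1.32 0.89 -0.02 0.0 0.0 0.7 0; -1.31 0.90 -0.02 0.0 0.0 0.7 0; -1.30 0.92 -0.02 0.0 0.0 0.7 0; -1.29 0.93 -0.02 0.0 0.0 0.7 0; -1.27 0.95 -0.02 0.0 0.0 0.7 0; -1.26 0.96 -0.02 0.0 0.0 0.7 0; -1.25 0.97 -0.02 0.0 0.0 0.7 0; -1.24 0.99 -0.02 0.0 0.0 0.7 0; -1.23 1.00 -0.02 0.0 0.0 0.7 0; -1.22 1.02 -0.02 0.0 0.0 0.7 0; -1.21 1.03 -0.02 0.0 0.0 0.7 0; -1.19 1.05 -0.02 0.0 0.0 0.7 0; -1.18 1.06 -0.02 0.0 0.0 0.7 0; -1.17 1.07 -0.02 0.0 0.0 0.7 0; -1.16 1.09 -0.02 0.0 0.0 0.7 0; -1.14 1.10 -0.02 0.0 0.0 0.7 0; -1.13 1.11 -0.02 0.0 0.0 0.7 0;
```

```bash
python3 -m handwheel '-1.35 .84 -.02 0 0 .66 0; -1.34 .85 -.02 0 0 .66 0; -1.33 .87 -.02 0 0 .66 0; -1.32 .89 -.02 0 0 .66 0; -1.31 .9 -.02 0 0 .66 0; -1.3 .92 -.02 0 0 .66 0; -1.29 .93 -.02 0 0 .66 0; -1.27 .95 -.02 0 0 .66 0; -1.26 .96 -.02 0 0 .66 0; -1.25 .97 -.02 0 0 .66 0; -1.24 .99 -.02 0 0 .66 0; -1.23 1 -.02 0 0 .66 0; -1.22 1.02 -.02 0 0 .66 0; -1.21 1.03 -.02 0 0 .66 0; -1.19 1.05 -.02 0 0 .66 0; -1.18 1.06 -.02 0 0 .66 0; -1.17 1.07 -.02 0 0 .66 0; -1.16 1.09 -.02 0 0 .66 0; 0 0 0 0 0 0 0; 0 0 0 0 0 0 0'
python3 plan.py ".6695 -.033 .2685 -23 2 0"; python3 look.py w8; python3 - <<'E'
from fit import *
z=np.load("w8.npz");P=cloud(z["d"],z["K"],z["T"]);im=z["im"]
F=pts(P,[.6,-.13,.21],[.72,-.03,.24]);print("finger",len(F),np.percentile(F,[2,50,98],axis=0))
T=optics.camera("scene");i=optics.camera_info("scene");im2=T[0]
c=optics.trace("caddy","scene");A=np.eye(4);A[:3,:3]=R.from_rotvec(i["attitude"]).as_matrix();A[:3,3]=i["position"];np.savez("s8.npz",im=im2,d=T[1],K=i["intrinsics"],T=A)
P=cloud(T[1],np.array(i["intrinsics"]),A)
for r in c[:2]:
    q=P[r["pixels"]];q=q[~np.isnan(q[:,0])];print(r["p"],r["bbox"],np.percentile(q,[2,50,98],axis=0).round(3))
a=cv2.resize(im2[120:320,170:330],None,fx=2.8,fy=2.8);b=cv2.resize(im,(448,336));o=np.zeros((560,800,3),np.uint8);o[:,:448]=a;o[:336,448:]=b[:,48:400];cv2.imwrite("pics/w8.png",o)
E
```

```text
t: 19.52
tcp_pos: [0.6587, -0.005, 0.2701]
tool_rot: [-2.6, -1.763, 0.0]
contact_force: [0.5, -0.1, -4.1]
width: 0.0227
finger_force: 59.3
now [ 0.6587 -0.005   0.2701] yaw -21.71
-1.10 1.02 0.08 -0.0 -0.0 0.6 0; -1.09 1.03 0.08 0.0 0.0 0.6 0; 
finger 95 [[ 0.64996085 -0.07099374  0.23369582]
 [ 0.65249805 -0.06584109  0.23507121]
 [ 0.65529781 -0.06067425  0.23602714]]
0.57 [205.8, 184.7, 258.7, 263.1] [[ 0.599 -0.048  0.121]
 [ 0.661  0.004  0.155]
 [ 0.722  0.046  0.304]]
0.54 [265.6, 185.1, 298.4, 203.3] [[ 0.212 -0.309 -0.   ]
 [ 0.269 -0.257  0.01 ]
 [ 0.308 -0.206  0.014]]
```

View pics/w8.png

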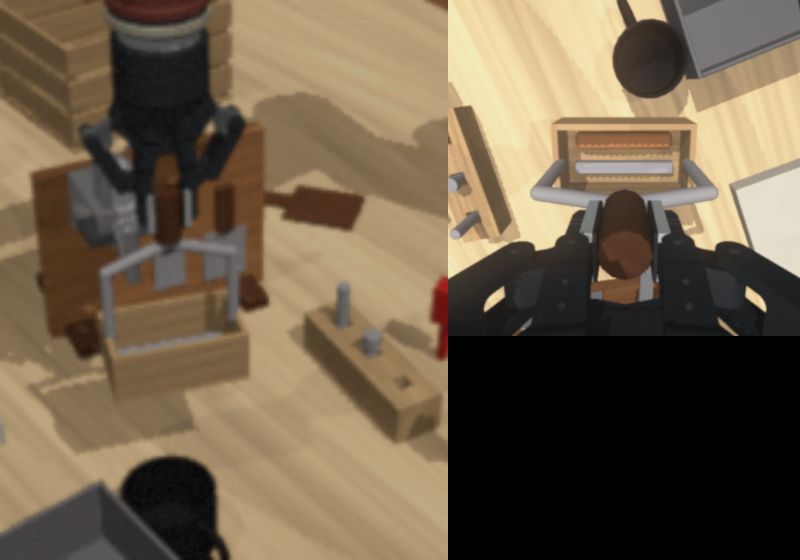

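```bash
python3 -m handwheel '-1.1 1.02 .08 0 0 .6 0; -1.09 1.03 .08 0 0 .6 0; 0 0 0 0 0 0 0; 0 0 0 0 0 0 0; -.7 0 0 0 0 0 0; -.7 0 0 0 0 0 0; -.7 0 0 0 0 0 0; 0 0 0 0 0 0 0'
python3 plan.py ".6383 -.1062 .2685 -23 8 0"
```

```text
t: 20.33
tcp_pos: [0.6604, -0.0525, 0.2688]
tool_rot: [2.617, 1.737, -0.001]
contact_force: [-0.2, 0.1, -4.7]
width: 0.0227
finger_force: 59.6
now [ 0.6604 -0.0525  0.2688] yaw -22.86
-0.73 0.01 0.00 0.0 0.1 0.0 0; -0.73 0.01 0.00 0.0 0.0 0.0 0; -0.73 0.01 0.00 0.0 0.0 0.0 0; -0.73 0.01 0.00 0.0 0.0 0.0 0; -0.73 0.01 0.00 0.0 0.0 0.0 0; -0.73 0.01 0.00 0.0 0.0 0.0 0; -0.73 0.01 0.00 0.0 0.0 0.0 0; -0.73 0.01 0.00 0.0 0.0 0.0 0;
```

No contact; continue inward past the upturned end.

```bash
python3 -m handwheel '-.7 0 0 0 0 0 0; -.73 0 0 0 0 0 0; -.73 0 0 0 0 0 0; -.73 0 0 0 0 0 0; -.73 0 0 0 0 0 0; -.73 0 0 0 0 0 0; -.73 0 0 0 0 0 0; -.73 0 0 0 0 0 0; 0 0 0 0 0 0 0; 0 0 0 0 0 0 0'
python3 plan.py ".6383 -.1062 .2685 -23 1 0"
```

```text
t: 21.17
tcp_pos: [0.6381, -0.105, 0.2682]
tool_rot: [-2.617, -1.737, 0.001]
contact_force: [-0.2, -0.8, -6.3]
width: 0.0225
finger_force: 59.6
now [ 0.6381 -0.105   0.2682] yaw -22.85
-0.11 0.06 -0.03 -0.1 0.0 0.1 0;
```

```bash
python3 -m handwheel '-.1 .05 0 0 0 0 0; 0 0 .8 0 0 0 0; 0 0 .8 0 0 0 0; 0 0 .8 0 0 0 0; 0 0 .8 0 0 0 0; 0 0 .8 0 0 0 0; 0 0 .8 0 0 0 0; 0 0 0 0 0 0 0; 0 0 0 0 0 0 0'
python3 plan.py
```

```text
t: 21.92
tcp_pos: [0.6381, -0.1054, 0.2196]
tool_rot: [-2.615, -1.738, 0.002]
contact_force: [-0.3, 0.2, -4.1]
width: 0.0225
finger_force: 59.8
now [ 0.6381 -0.1054  0.2196] yaw -22.79
```

```bash
python3 -m handwheel '0 0 .3 0 0 0 0; 0 0 .2 0 0 0 0; 0 0 .2 0 0 0 0; 0 0 .15 0 0 0 0; 0 0 0 0 0 0 0; 0 0 0 0 0 0 0'
python3 plan.py
```

```text
t: 22.42
tcp_pos: [0.6392, -0.1057, 0.2135]
tool_rot: [2.615, 1.738, 0.002]
contact_force: [-0.5, 0.0, 1.7]
width: 0.023
finger_force: 60.6
now [ 0.6392 -0.1057  0.2135] yaw -22.8
```

```bash
python3 -m handwheel '0 0 0 0 0 0 30; 0 0 0 0 0 0 40; 0 0 0 0 0 0 50; 0 0 0 0 0 0 50; 0 0 0 0 0 0 50; 0 0 0 0 0 0 50; 0 0 0 0 0 0 50; 0 0 -1 0 0 0 50; 0 0 -1.5 0 0 0 50; 0 0 -2 0 0 0 50; 0 0 -2.5 0 0 0 50; 0 0 -3 0 0 0 50; 0 0 -3 0 0 0 50; 2 0 0 0 0 0 50; 2.5 0 0 0 0 0 50; 2.5 0 0 0 0 0 50; 2 0 0 0 0 0 50; 0 0 0 0 0 0 50; 0 0 0 0 0 0 50'
python3 - <<'E'
from fit import *
s=robot.read_state();print(s["tcp_pos"],s["width"])
im,d,K,T=cam("scene");P=cloud(d,K,T)
G=pts(P,[.59,-.15,.21],[.69,-.05,.26]);print("grip top",np.percentile(G,[2,50,98],axis=0).round(3))
H=pts(P,[.58,-.2,.23],[.64,-.12,.25]);print("pin head",len(H),np.percentile(H,[2,50,98],axis=0).round(3))
cv2.imwrite("pics/s9.png",cv2.resize(im[110:350,160:380],None,fx=2.5,fy=2.5))
E
```

```text
t: 24.0
tcp_pos: [0.6737, -0.0217, 0.3427]
tool_rot: [2.615, 1.741, 0.0]
contact_force: [-0.1, -0.1, -0.5]
width: 0.043
finger_force: 0.0
[ 0.67367509 -0.02170459  0.34271888] 0.04299826655893867
grip top [[ 0.606 -0.149  0.211]
 [ 0.645 -0.099  0.234]
 [ 0.663 -0.059  0.251]]
pin head 112 [[ 0.603 -0.175  0.231]
 [ 0.618 -0.154  0.242]
 [ 0.632 -0.145  0.246]]
```

View pics/s9.png

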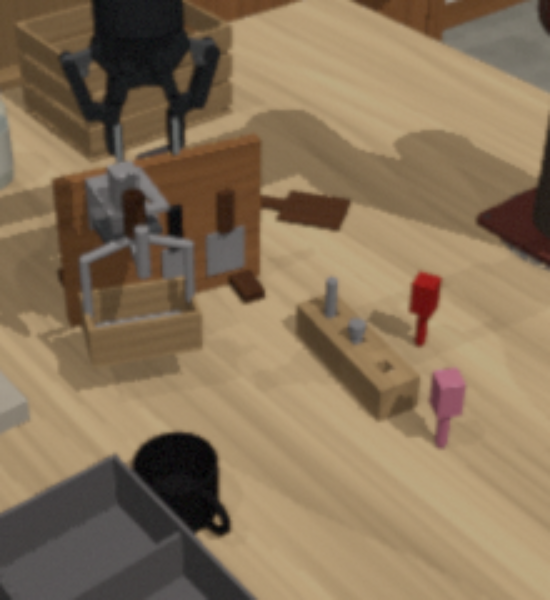

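```bash
python3 -m handwheel '0 0 -1 0 0 0 50; 0 0 0 0 0 0 50; 0 0 0 0 0 0 50; 0 0 0 0 0 0 50; 0 0 0 0 0 0 50; 0 0 0 0 0 0 50; 0 0 0 0 0 0 50; 0 0 0 0 0 0 50'; python3 -c "
from workcell import robot;print(robot.finish_job())"
```

```text
t: 24.72
tcp_pos: [0.6734, -0.0227, 0.352]
tool_rot: [-2.617, -1.738, 0.0]
contact_force: [-0.3, 0.2, 0.3]
width: 0.0427
finger_force: 0.0
the job is handed in; nothing more can be done
None
```

The hook is swung out and locked with the large-headed pin, its head seated on the bracket. The caddy hangs upright on the hook by its bail, and I handed the job in at 24.7 s with the arm clear and nothing else on the bench touched. No verdict came back.

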